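# Release the bench hoist's pawl and ease its drum back until the platform rests

### The job

Lower the bench hoist's platform onto the rubber-faced packing block under it. First wind the orange crank on a little (counter-clockwise) to take the drum off the red pawl, then flick the pawl's upright tab over so that it stays off the ratchet, without forcing it; then ease the crank slowly back clockwise until you feel the platform sit firmly on the block, stop there without driving it down hard, and let go. Leave the hammer, the pot and the steel offcut where they are.

Things in the scene. Friction and masses are not known exactly. Their poses are not given: they have to be found in the camera images.
- winch: blue bench hoist on a dark steel base plate, bolted down. Origin on the bench top under the drum's upright axis; x across the base, y (its left) along the base from the drum to the lift platform, z up; its yaw varies. The base plate is 12 mm thick; the blue block under the drum is 140 x 140 mm and ends 36 mm above the bench. Round the drum stands a steel ratchet wheel, 92 mm across, 62 to 74 mm above the bench
- drum_axis (a point): point on the drum's upright axis, 88 mm above the bench, at the top face of the crank arm; axes as the winch
- crank_grip (a point): centre of the crank's upright orange grip, a fixed round post 18 mm across that stands from 88 to 138 mm above the bench (this point is at 120 mm), 85 mm from the drum axis; the yellow crank arm under it is 18 mm wide, 80 to 88 mm above the bench. It lies 35 deg clockwise from the winch's x axis at crank angle 0
- crank (a joint): angle of crank and drum in rad: 0 at the start, where the drum hangs on the pawl; grows counter-clockwise seen from above, which raises the platform 25 mm per rad, and falls clockwise, which lowers it. Drum friction holds the crank wherever it is left. At the grip it takes about 11 to 16 N to raise and 2 to 6 N to lower. The ratchet has a tooth every 0.63 rad; about 0.2 to 0.4 rad forward of 0 the pawl is free
- pawl (a joint): angle of the red pawl in rad: 0 engaged, 0.62 fully off; grows clockwise seen from above. Its over-centre spring presses it in below 0.34 and holds it off above. While the drum hangs on it, it is jammed and does not move; once the drum is wound forward 2 to 3 N at the tab flicks it. It bears no more than 20 N at the tab
- pawl_tab (a point): the pawl's upright red tab, a round post 12 mm across from 63 to 111 mm above the bench (this point at 99 mm), 37 mm from the pawl's pivot. To flick the pawl off, push the tab clockwise about the pivot: engaged it points 20 deg to the left (counter-clockwise) of the winch's x axis as seen from the pivot, fully off 15 deg to the right of it
- pawl_pivot (a point): point on the pawl's upright pivot axis, 99 mm above the bench, 44 mm along x and 56 mm along y of the winch from the drum axis; the bracket and pawl there end at 82 mm
- platform: yellow lift platform, 150 x 150 mm, with a grey motor bolted on it, driven by the drum; origin at the centre of its underside, 85 mm above the bench at crank angle 0. It must not bear on the block under it with more than 70 N (about 20 N at the crank grip, or some 15 mm of grip travel beyond first touch)
- hammer: bystander: hammer with wooden handle, 260 mm long, lying on the bench beside the drum; origin under its middle
- pot: bystander: yellow pot, 90 mm across and 85 mm high, on the bench beyond the drum; origin under its middle
- offcut: bystander: steel angle offcut, 90 x 40 x 40 mm, on the bench beyond the hoist; origin under its middle
- block_place (a point): point on the bench under the centre of the packing block, below the platform. The block is wood, 90 x 90 mm, topped by a black rubber buffer that yields about 1 mm per 15 N. Its top is anywhere from 40 to 60 mm above the bench; that height is not measured. So the platform lands at a crank angle between -1.85 and -1.0: feel for it

How it is judged:
On the way, in this order (a step that is already met when the one before it is completed fails the run):
1. the crank is wound forward, taking the drum off the pawl (value of joint crank above 0.08 rad), for 0.1 s.
2. the pawl is flicked fully off with the platform still up (value of joint pawl above 0.5 rad and value of joint crank above -0.1 rad), for 0.2 s.
At the end, for the whole second after the job is handed in: the platform bears on the packing block with at least 2 N, the crank is at rest (below 0.05 rad/s) and past -0.8 rad, and the pawl stands off the ratchet (above 0.5 rad) (contact force between platform and anything else above 2 N and value of joint crank below -0.8 rad and value of joint pawl above 0.5 rad and velocity of joint crank between -0.05 and 0.05 rad/s); the robot touches nothing.
It fails at once if the pawl is forced: more than 20 N between the robot and the pawl (contact force between any of the fingers, the arm and pawl above 20 N).
It fails at once if the platform is driven or dropped onto its block: more than 70 N on it (contact force between platform and anything else above 70 N).
It fails at once if the drum runs back faster than 2 rad/s (velocity of joint crank below -2 rad/s).
It fails at once if the hammer, the pot or the offcut is moved more than 30 mm (distance of any of hammer, pot, offcut from where it was at the start of the episode above 0.03 m).
It also fails if it takes over 72 s, if anything falls off the work surface, if the arm or the gripper's body presses on something with over 40 N, if the wrist force passes 120 N, or if a joint passes its speed limit or range.

### The arm

A 6-joint arm with a two-finger parallel gripper is mounted at the origin on the work surface. World frame = base frame: x ahead of the robot, y to its left, z up, the work surface at z = 0. Lengths are in m, angles in rad, forces in N, time in s.
With the tool pointing down it reaches from about 0.35 to 0.775 m from the base axis. Payload 5.5 kg.
Tool frame: the origin (TCP) lies between the finger pads; the fingertips stand arm.tip_extent ahead of it and the grasp point (between the pads) lies 8 mm behind it (arm.tip_extent is the distance from the TCP to the fingertips, in m); z points along the fingers, y is the direction in which the jaws open and shut (so a half turn about z gives the same grasp; the last joint's range is limited). The gripper opens to 85 mm and grips with 20 to 120 N. Pads are 22 mm wide; open, the fingers measure 114 mm over their backs; the gripper's body (76 mm by 85 mm) begins 54 mm behind the grasp point. The pads swing forward as they close: fully open they stand 13 mm farther back than shut.
Start: joints at [-1.339, 0.313, 0.046, 1.304, 0, 1.431], TCP at [0.209, -0.536, 0.242] pointing down, gripper open.
Joint ranges: [-2.76, 2.76], [-0.86, 1.69], [-1.03, 1.26], [-2.2, 2.34], [-1.47, 1.5], [-3.14, 3.14]. Speed limits (rad/s): [2.57, 2.57, 3.14, 3.14, 3.14, 3.14].

### API

Orientations are given as a rotation vector (axis times angle).
In Python, from station import arm gives the robot as it stands. Calls block until the motion is done:
- arm.goto(position, orientation): joint-space move of the TCP to a pose.
- arm.move_l(position, attitude=None, vel=0.15, threshold=None): straight line of the TCP; attitude=None keeps the orientation; vel is the mean speed in m/s. With threshold (N) it stops when the force on the tool has changed by that much, and returns True; else False.
- arm.move_j(angles): joint-space move.
- arm.command_gripper(opening): opening from 0.0 (shut) to 1.0 (fully open); the grip force is fixed at half the most; returns when the fingers have stopped.
- arm.hold(seconds).
- arm.inverse_kinematics(position, orientation): joint angles nearest the present ones, or None.
- arm.capture(name): name is "scene" or "side" or "wrist"; returns the picture (400x640x3 uint8, blue, green, red); there is no depth.
- arm.camera_info(name): a dict with "intrinsics" (3x3 intrinsics, pixels), "distortion" ([k1, k2, p1, p2, k3] as OpenCV has them; the pictures are not rectified), "rvec" (rotation vector, rad) and "tvec" (3), from world to camera coordinates, as OpenCV has them. Camera axes: x right, y down, z forward; pixel columns grow to the right and rows downward; lengths in m; the calibration is good to about 2 mm. A picture is of the moment at which its call begins: read the wrist's pose just before it. camera_info takes no time and is no camera call; for the wrist camera it gives the pose at the moment of the call.
A pose or a line that the arm cannot do raises arm.Unreachable and nothing moves.
- arm.finish_job(): hands the job in, once; it reports no verdict.
Readings, each from a call of its own:
- arm.get_clock(): time.
- arm.get_q(): joint angles.
- arm.get_qvel(): joint speeds.
- arm.get_effort(): joint torques, N m.
- arm.get_position(): TCP position.
- arm.get_orientation(): TCP orientation.
- arm.get_force(): force on the tool from outside, world axes, zero at the start.
- arm.get_wrist_torque(): the same for the moment, N m.
- arm.get_opening(): opening from 0.0 (shut) to 1.0 (fully open).
Only numpy, scipy, OpenCV 4.12 (cv2) and the standard library are available. Lean on these libraries where they do the work, as an engineer would, in place of code of your own. Each camera call takes 0.05 s, during which the arm holds its last target.

## Working session

There is one attempt and no reset: what is moved stays moved. The work goes in short steps, each a Python script; the robot and the scene stay as the last script left them, time stands still between calls to the robot, and variables do not carry over. Pictures are saved under pics/ and viewed, and the job is handed in when it is done.

```bash
ls; mkdir -p pics
python3 - <<'E'
from station import arm
import cv2
print(arm.get_clock(),arm.tip_extent)
for n in ["scene","side","wrist"]:
    im=arm.capture(n); cv2.imwrite(f"pics/{n}0.png",im)
    ci=arm.camera_info(n); print(n,ci)
print(arm.get_orientation(),arm.get_force())
E
```

```text
pics
0.0 0.011
scene {'intrinsics': array([[396.17822775,   0.        , 323.15857496],
       [  0.        , 396.17822775, 195.00971969],
       [  0.        ,   0.        ,   1.        ]]), 'distortion': array([0.00166839, 0.        , 0.        , 0.        , 0.        ]), 'rvec': array([ 0.69939009,  2.47524565, -1.29024488]), 'tvec': array([ 0.5525534 , -0.07509058,  1.31489603])}
side {'intrinsics': array([[378.952005  ,   0.        , 318.93909212],
       [  0.        , 378.952005  , 186.9340529 ],
       [  0.        ,   0.        ,   1.        ]]), 'distortion': array([-0.05235879,  0.        ,  0.        ,  0.        ,  0.        ]), 'rvec': array([ 2.15601962, -0.41684458,  0.23202903]), 'tvec': array([-0.59887165,  0.18288773,  0.70927037])}
wrist {'intrinsics': array([[310.4360131 ,   0.        , 318.76986921],
       [  0.        , 310.4360131 , 196.19774905],
       [  0.        ,   0.        ,   1.        ]]), 'distortion': array([-0.00848603,  0.        ,  0.        ,  0.        ,  0.        ]), 'rvec': array([-2.36260884,  1.61395652,  0.26988846]), 'tvec': array([-0.57382548, -0.04125955,  0.38257864])}
[-3.08608943e+00 -5.80429541e-01  1.09013469e-04] [ 0.03725869  0.43204854 -0.12653258]
```

View pics/scene0.png

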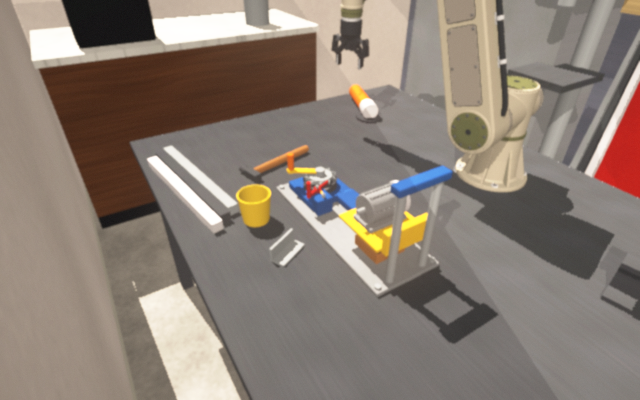

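View pics/side0.png

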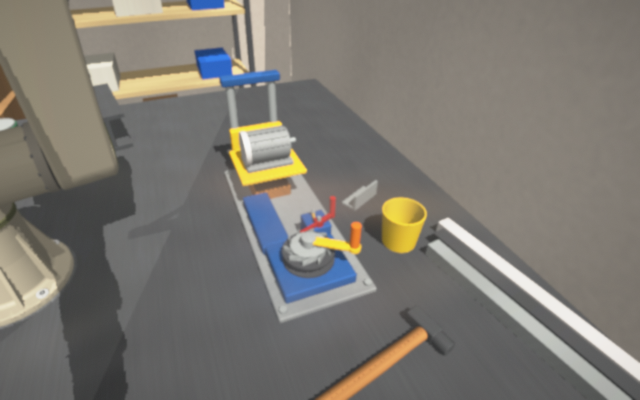

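View pics/wrist0.png

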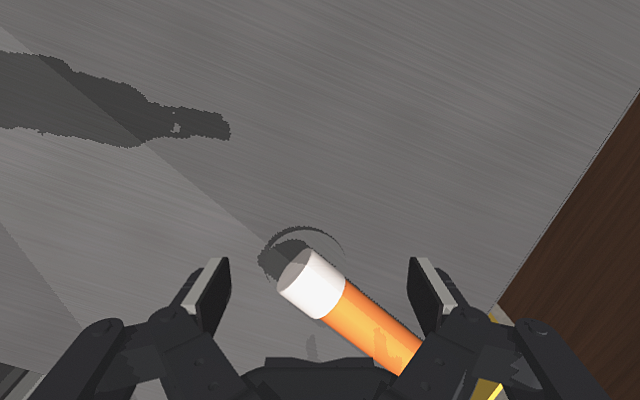

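Side view: drum near (308,245), orange grip (356,235), red tab (333,205). The scene view shows the same from the other side. I'll enlarge both for picking points.

Run:
```python
import cv2
a=cv2.imread("pics/side0.png")[180:325,220:400]; cv2.imwrite("pics/side0c.png",cv2.resize(a,None,fx=4,fy=4,interpolation=cv2.INTER_CUBIC))
a=cv2.imread("pics/scene0.png")[135:235,260:400]; cv2.imwrite("pics/scene0c.png",cv2.resize(a,None,fx=5,fy=5,interpolation=cv2.INTER_CUBIC))
```

```text
(no output)
```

View pics/side0c.png

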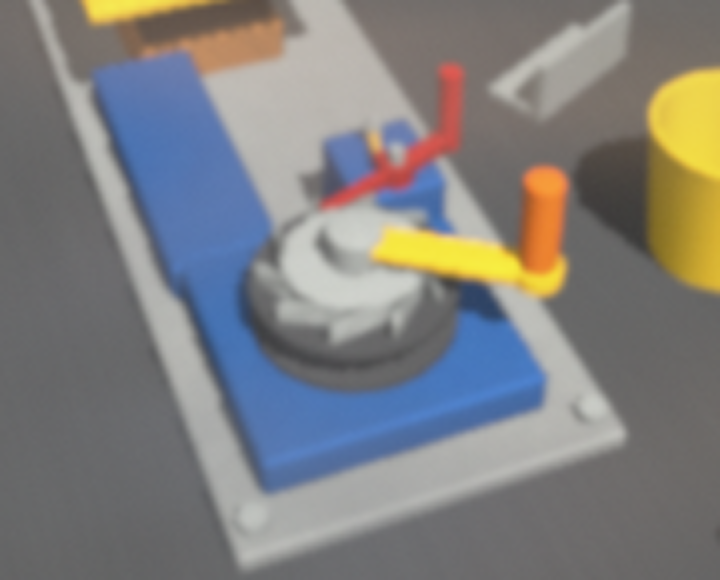

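View pics/scene0c.png

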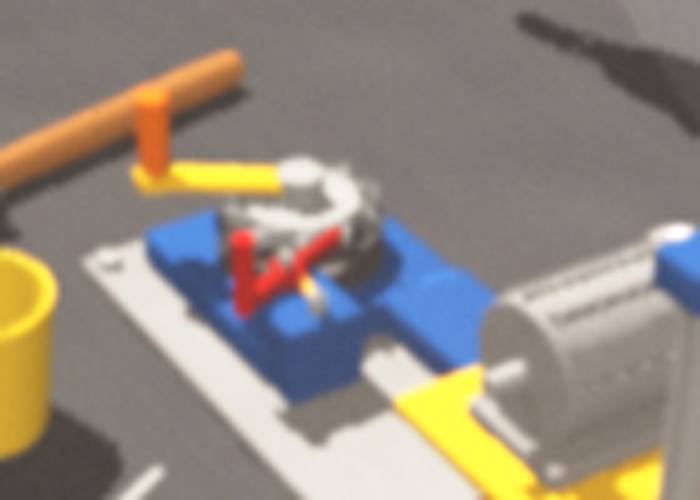

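```bash
cat > h.py <<'E'
import numpy as np, cv2
from station import arm
def W(p,x):
    c,s=np.cos(p[2]),np.sin(p[2]); x=np.asarray(x,float)
    return np.array([p[0]+c*x[0]-s*x[1],p[1]+s*x[0]+c*x[1],x[2]])
def grip(a=0,z=.12): t=np.deg2rad(-35)+a; return [.085*np.cos(t),.085*np.sin(t),z]
def tab(a=0,z=.099): t=np.deg2rad(20)-a; return [.044+.037*np.cos(t),.056+.037*np.sin(t),z]
def proj(ci,X): return cv2.projectPoints(np.array([X],float),ci['rvec'],ci['tvec'],ci['intrinsics'],ci['distortion'])[0].ravel()
E
python3 - <<'E'
from h import *
from scipy.optimize import least_squares
obs=[('side',grip(0,.138),(356.5,224)),('side',grip(0,.1),(355.7,243)),('side',tab(0,.111),(333,197.5)),('side',[.07,-.07,.036],(356.2,273.5)),('side',[-.07,-.07,.036],(285.3,295)),
('scene',grip(0,.138),(290.6,153.8)),('scene',tab(0,.111),(308.4,182.6)),('scene',[.07,-.07,.036],(289.4,183))]
C={n:arm.camera_info(n) for n in('side','scene')}
f=lambda p:np.concatenate([proj(C[n],W(p,X))-np.array(u) for n,X,u in obs])
best=min((least_squares(f,[.5,-.1,y],loss='soft_l1') for y in np.linspace(-3,3,9)),key=lambda r:r.cost)
p=best.x; print(p,best.cost); print(f(p).reshape(-1,2).round(1))
print(W(p,grip()),W(p,tab()),np.hypot(*p[:2]))
print('platform',W(p,[0,.3,0]))
for n in C:
    im=cv2.imread(f"pics/{n}0.png")
    for X in [grip(0,.138),grip(0,.088),tab(0,.111),tab(0,.063),[0,0,.088],[.044,.056,.082],[.07,.07,.036],[-.07,-.07,.036],[.07,-.07,.036],[-.07,.07,.036]]:
        u=proj(C[n],W(p,X)); cv2.drawMarker(im,tuple(int(round(v)) for v in u),(255,0,255),0,5)
    y,x=(180,220) if n=='side' else (135,260)
    cv2.imwrite(f"pics/{n}0f.png",cv2.resize(im[y:y+145,x:x+180],None,fx=4,fy=4))
E
```

```text
[ 0.55095932 -0.18042987 -0.0061637 ] 7.407830042604988
[[-0.5 -0. ]
 [-1.2 -2.8]
 [-0.  -0.3]
 [ 1.2 -0.5]
 [-0.5  0.4]
 [-0.6 -0.5]
 [-0.6 -1.1]
 [-1.5 -2.9]]
[ 0.62028542 -0.2296121   0.12      ] [ 0.63014961 -0.11226193  0.099     ] 0.5797509023802766
platform [0.55280842 0.11956443 0.        ]
```

View pics/side0f.png

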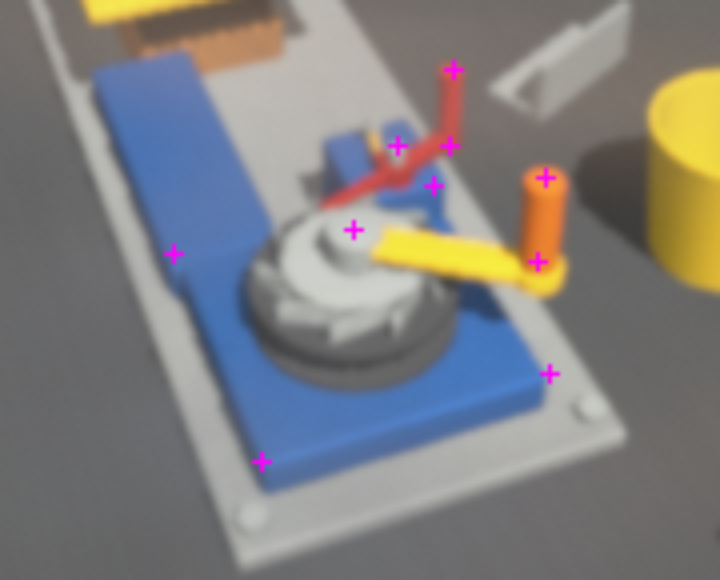

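View pics/scene0f.png

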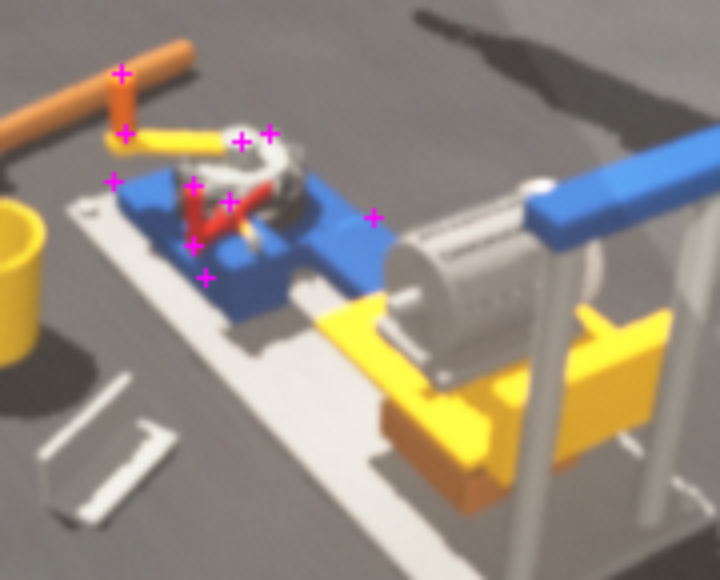

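```bash
cat >> h.py <<'E'
from scipy.spatial.transform import Rotation as Ro
P=np.array([0.55095932,-0.18042987,-0.0061637])
def down(yd):
    y=np.array([np.cos(yd),np.sin(yd),0]); z=np.array([0,0,-1.]); x=np.cross(y,z)
    return Ro.from_matrix(np.c_[x,y,z]).as_rotvec()
def phi(a): return np.deg2rad(-35)+a+P[2]
def tang(a): return np.array([-np.sin(phi(a)),np.cos(phi(a)),0])
E
python3 - <<'E'
from h import *
for s in (1,-1):
    for a in (0,.4,-1,-2):
        q=arm.inverse_kinematics(W(P,grip(a,.11)),down(phi(a)+s*np.pi/2)); print(s,a,None if q is None else np.round(q,2))
for yd in (0,np.pi/2,np.pi,-np.pi/2):
    q=arm.inverse_kinematics([.63,-.08,.103],down(yd)); print(yd,None if q is None else np.round(q,2))
print(arm.get_clock())
E
```

```text
1 0 [-0.48  0.54  0.07  1.1   0.    0.14]
1 0.4 [-0.42  0.55  0.08  1.1   0.   -0.21]
1 -1 [-0.58  0.44 -0.09  1.03  0.    1.03]
1 -2 [-0.59  0.3  -0.31  0.96  0.    2.03]
-1 0 [-0.48  0.54  0.07  1.1   0.   -3.  ]
-1 0.4 [-0.42  0.55  0.08  1.1  -0.    2.93]
-1 -1 [-0.58  0.44 -0.09  1.03  0.   -2.11]
-1 -2 [-0.59  0.3  -0.31  0.96  0.   -1.11]
0 [-0.25  0.5  -0.03  1.05  0.    1.32]
1.5707963267948966 [-0.25  0.5  -0.03  1.05  0.   -0.25]
3.141592653589793 [-0.25  0.5  -0.03  1.05  0.   -1.82]
-1.5707963267948966 [-0.25  0.5  -0.03  1.05  0.    2.89]
0.15
```

s=+1 works. I'll approach above the grip, then take a wrist picture to check.

Run:
```python
from h import *
arm.command_gripper(.6)
o=down(phi(0)+np.pi/2)
arm.goto(W(P,grip(0,.23)),o)
ci=arm.camera_info("wrist"); im=arm.capture("wrist"); 
for X in [grip(0,.138),grip(0,.09),tab(0,.111),[0,0,.09],[.044,.056,.082]]:
    u=proj(ci,W(P,X)); print(u); cv2.drawMarker(im,tuple(int(round(v)) for v in u),(255,0,255),0,12)
cv2.imwrite("pics/w1.png",im)
print(arm.get_clock(),arm.get_position(),arm.get_force(),arm.get_opening())
```

```text
[318.9988098  203.80843509]
[318.9051957  185.77759623]
[447.01419991 120.71570388]
[318.72923158  87.49092081]
[401.66407534  92.33932208]
2.4917 [ 0.61981137 -0.230703    0.23010709] [-0.2226463  -0.36596941  0.09521555] 0.6008147497157944
```

View pics/w1.png

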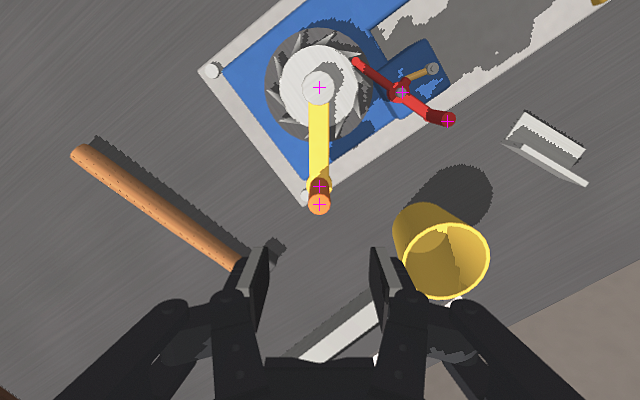

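The wrist view matches the fit: grip top at (319,204), tab at (447,120), hub at (319,88), each within about 2 px. Now I'll descend, cage the post and wind forward.

Run:
```python
from h import *
print(arm.move_l(W(P,grip(0,.110)),vel=.12,threshold=6), arm.get_position(),arm.get_force())
arm.command_gripper(.29); print(arm.get_opening(),arm.get_force(),arm.get_clock())
ci=arm.camera_info("wrist"); im=arm.capture("wrist");cv2.imwrite("pics/w2.png",im)
```

```text
False [ 0.62084828 -0.22994387  0.11097093] [-0.52596705  0.20416099 -0.11029243]
0.2868906371814718 [ 0.33381656  0.04906279 -0.2399665 ] 4.0167
```

View pics/w2.png

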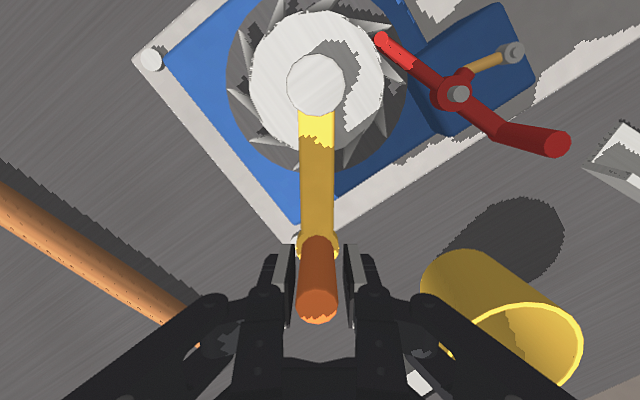

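The post sits centred between the pads with a small gap each side. Winding forward in small arcs.

```bash
cat >> h.py <<'E'
def arc(a,z=.110,vel=.04,**k):
    return arm.move_l(W(P,grip(a,z)),down(phi(a)+np.pi/2),vel=vel,**k)
def state():
    p=arm.get_position(); f=arm.get_force(); a=np.arctan2(p[1]-P[1],p[0]-P[0])-phi(0)
    r=np.array([np.cos(phi(a)),np.sin(phi(a)),0])
    return dict(t=round(arm.get_clock(),2),a=round(a,3),r=round(1e3*np.hypot(p[0]-P[0],p[1]-P[1]),1),ft=round(f@tang(a),1),fr=round(f@r,1),fz=round(f[2],1))
E
python3 - <<'E'
from h import *
for a in np.arange(.05,.36,.05):
    arc(a); s=state(); print(s)
    if abs(s['ft'])>30: break
E
```

```text
{'t': 4.33, 'a': np.float64(0.038), 'r': np.float64(85.0), 'ft': np.float64(-5.5), 'fr': np.float64(-0.3), 'fz': np.float64(1.0)}
{'t': 4.58, 'a': np.float64(0.072), 'r': np.float64(84.8), 'ft': np.float64(-9.2), 'fr': np.float64(-1.2), 'fz': np.float64(1.7)}
{'t': 4.84, 'a': np.float64(0.117), 'r': np.float64(84.6), 'ft': np.float64(-10.5), 'fr': np.float64(-1.9), 'fz': np.float64(1.3)}
{'t': 5.1, 'a': np.float64(0.166), 'r': np.float64(84.6), 'ft': np.float64(-9.7), 'fr': np.float64(-1.6), 'fz': np.float64(1.7)}
{'t': 5.36, 'a': np.float64(0.214), 'r': np.float64(84.5), 'ft': np.float64(-10.2), 'fr': np.float64(-2.7), 'fz': np.float64(1.4)}
{'t': 5.62, 'a': np.float64(0.263), 'r': np.float64(84.5), 'ft': np.float64(-11.1), 'fr': np.float64(-2.3), 'fz': np.float64(1.3)}
{'t': 5.88, 'a': np.float64(0.313), 'r': np.float64(84.4), 'ft': np.float64(-10.5), 'fr': np.float64(-2.8), 'fz': np.float64(1.6)}
```

Run:
```python
from h import *
arm.hold(.1);print(state())
arc(.30); arm.command_gripper(.6); print(state())
ci=arm.camera_info("wrist"); im=arm.capture("wrist");cv2.imwrite("pics/w3.png",im)
for a in (.2,.25,.3): print(a,proj(ci,W(P,grip(a,.138))))
p=arm.get_position(); arm.move_l([p[0],p[1],.2],vel=.15)
ci=arm.camera_info("wrist"); im=arm.capture("wrist");cv2.imwrite("pics/w4.png",im)
for a in (.2,.25,.3): print(a,proj(ci,W(P,grip(a,.138))),proj(ci,W(P,grip(a,.088))))
print(state())
```

```text
{'t': 5.97, 'a': np.float64(0.312), 'r': np.float64(84.4), 'ft': np.float64(-12.0), 'fr': np.float64(-2.6), 'fz': np.float64(1.1)}
{'t': 6.61, 'a': np.float64(0.304), 'r': np.float64(85.0), 'ft': np.float64(-0.4), 'fr': np.float64(0.2), 'fz': np.float64(0.2)}
0.2 [295.51124303 305.36772947]
0.25 [306.04906903 306.02157016]
0.3 [316.59421639 306.23458989]
0.2 [304.68599736 219.53570051] [307.17439688 195.89592661]
0.25 [310.97050645 219.96628672] [312.29940482 196.25696309]
0.3 [317.26381574 220.10637453] [317.43259593 196.3749311 ]
{'t': 7.46, 'a': np.float64(0.304), 'r': np.float64(84.3), 'ft': np.float64(-0.2), 'fr': np.float64(-0.4), 'fz': np.float64(-0.9)}
```

View pics/w4.png

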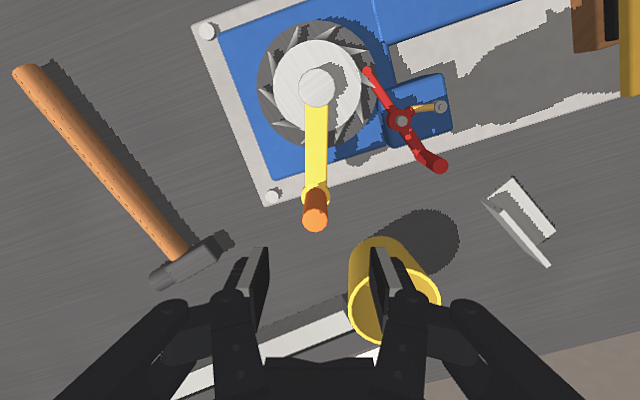

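Crank is at about 0.28 (grip top at (315,220)), which is in the pawl-free zone. Now I'll flick the tab toward -y with the shut gripper.

Run:
```python
from h import *
arm.command_gripper(0)
o=down(0)
x=.632
arm.goto([x,-.065,.2],o)
print(arm.move_l([x,-.065,.103],vel=.12,threshold=6), arm.get_position(),arm.get_clock())
f0=arm.get_force()
end=W(P,tab(.55))[1]+.017; print('end',end, W(P,tab(.62))[1]+.017)
y=-.085; arm.move_l([x,y,.103],vel=.06,threshold=8)
while y>end:
    y=max(y-.003,end)
    hit=arm.move_l([x,y,.103],vel=.03,threshold=8); f=arm.get_force()-f0
    print(round(arm.get_clock(),2),np.round(arm.get_position(),4),np.round(f,1),hit)
    if hit or f[1]>8: break
ci=arm.camera_info("wrist"); im=arm.capture("wrist");cv2.imwrite("pics/w5.png",im)
```

```text
False [ 0.63260353 -0.06523418  0.10379053] 10.2667
end -0.11531009825940759 -0.11782405319945961
11.0 [ 0.632 -0.088  0.103] [ 0.8 -0.   0. ] False
11.25 [ 0.632  -0.0911  0.103 ] [ 0.3  0.5 -1. ] False
11.5 [ 0.632  -0.0942  0.103 ] [ 0.8 -0.2 -1.2] False
11.75 [ 0.6322 -0.0968  0.103 ] [-0.   1.9 -0.9] False
12.0 [ 0.6322 -0.1001  0.103 ] [ 1.5  2.1 -0. ] False
12.25 [ 0.6318 -0.1035  0.103 ] [ 0.2  1.3 -0.8] False
12.5 [ 0.6317 -0.1066  0.103 ] [-0.5  0.2 -0.9] False
12.75 [ 0.6318 -0.1094  0.1029] [-0.9  0.4 -0.1] False
13.0 [ 0.632  -0.1123  0.103 ] [-0.7  0.2 -0.1] False
13.25 [ 0.632  -0.1152  0.103 ] [-0.4  0.6 -0.2] False
13.5 [ 0.632  -0.1153  0.103 ] [ 0.5  0.  -0.3] False
```

View pics/w5.png

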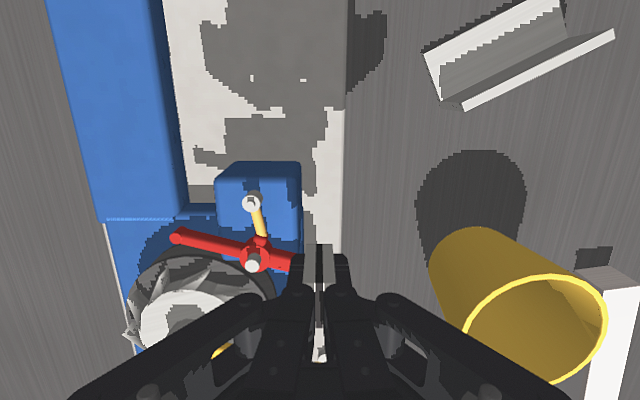

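The force fell to zero after the over-centre point, and the pawl's nose at (178,238) has swung away from the wheel. I'll back off, lift and look again from above the crank.

Run:
```python
from h import *
arm.move_l([.632,-.085,.103],vel=.12); arm.move_l([.632,-.085,.2],vel=.2)
arm.command_gripper(.6)
a=.28
arm.goto(W(P,grip(a,.2)),down(phi(a)+np.pi/2))
ci=arm.camera_info("wrist"); im=arm.capture("wrist")
print(arm.get_clock())
for X in (tab(.62,.111),grip(.28,.138)):
    u=proj(ci,W(P,X)); print(u); cv2.drawMarker(im,tuple(int(round(v)) for v in u),(255,0,255),0,12)
cv2.imwrite("pics/w6.png",im)
```

```text
16.45
[411.91689894 173.6826255 ]
[317.40605159 219.13201995]
```

View pics/w6.png

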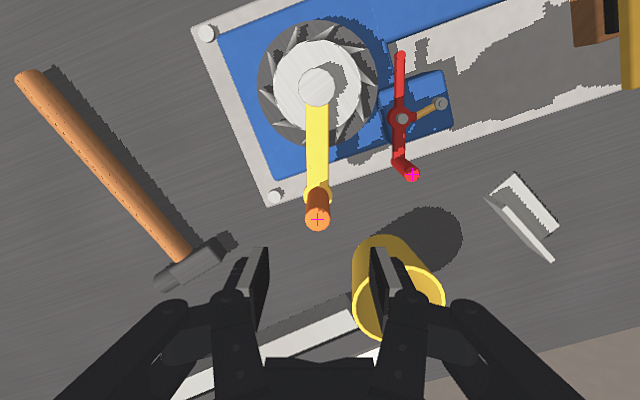

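The pawl is fully off: tab at (412,174), where 0.62 rad predicts it. Now I'll cage the post and lower, with force watch.

Run:
```python
from h import *
arc(.28,vel=.12,threshold=6); arm.command_gripper(.29); 
print(state())
base=[]
a=.28; stop=False
while a>-.90:
    a-=.06; arc(a,vel=.035); s=state(); base.append(s['ft'])
    print(s['t'],round(a,2),s['a'],s['r'],s['ft'],s['fr'],s['fz'])
    if s['ft']>12: print('STOP');break
print(np.median(base[4:]),np.std(base[4:]))
```

```text
{'t': 17.73, 'a': np.float64(0.28), 'r': np.float64(85.2), 'ft': np.float64(0.0), 'fr': np.float64(-0.2), 'fz': np.float64(-0.3)}
18.02 0.22 0.22 85.1 0.9 -0.2 0.5
18.31 0.16 0.166 85.1 4.2 0.1 0.3
18.6 0.1 0.103 85.2 3.4 -0.1 2.2
18.89 0.04 0.04 85.3 2.9 0.5 1.0
19.18 -0.02 -0.021 85.4 2.8 0.8 0.3
19.48 -0.08 -0.081 85.5 2.4 1.9 -0.2
19.77 -0.14 -0.141 85.4 2.4 2.7 1.5
20.06 -0.2 -0.201 85.2 3.7 2.1 0.4
20.35 -0.26 -0.261 85.2 3.1 2.6 0.4
20.64 -0.32 -0.321 85.1 3.7 2.3 0.8
20.93 -0.38 -0.381 85.1 3.2 2.1 0.5
21.23 -0.44 -0.441 85.1 2.2 1.6 1.0
21.52 -0.5 -0.501 85.1 2.3 1.4 0.5
21.81 -0.56 -0.561 85.1 3.2 2.4 0.7
22.1 -0.62 -0.621 85.1 2.8 2.8 -0.2
22.39 -0.68 -0.681 85.1 3.4 2.9 0.2
22.68 -0.74 -0.742 85.0 2.6 2.6 0.8
22.98 -0.8 -0.801 85.1 3.9 2.5 0.9
23.27 -0.86 -0.862 85.1 2.9 2.3 -0.6
23.56 -0.92 -0.922 85.1 3.4 2.9 -0.3
3.0 0.5184110338331931
```

Baseline is steady at 3.0 ± 0.5 N. Now fine steps to contact.

Run:
```python
from h import *
a=-.92
while a>-1.98:
    a-=.02; arc(a,vel=.02); fs=[]
    s=state()
    if s['ft']>5:
        arm.hold(.05); s2=state(); m=(s['ft']+s2['ft'])/2
        print(s['t'],round(a,2),s['a'],s['ft'],s2['ft'],s['fr'])
        if m>8: print('STOP',state()); break
    elif round(a*50)%5==0: print(s)
arm.hold(.3); print(state())
```

```text
{'t': 24.56, 'a': np.float64(-1.0), 'r': np.float64(85.1), 'ft': np.float64(3.5), 'fr': np.float64(2.4), 'fz': np.float64(-0.3)}
{'t': 25.81, 'a': np.float64(-1.101), 'r': np.float64(85.2), 'ft': np.float64(3.9), 'fr': np.float64(2.5), 'fz': np.float64(-2.3)}
{'t': 27.06, 'a': np.float64(-1.201), 'r': np.float64(85.3), 'ft': np.float64(4.4), 'fr': np.float64(2.5), 'fz': np.float64(-1.8)}
{'t': 28.31, 'a': np.float64(-1.302), 'r': np.float64(85.4), 'ft': np.float64(4.4), 'fr': np.float64(2.2), 'fz': np.float64(-0.7)}
{'t': 29.56, 'a': np.float64(-1.402), 'r': np.float64(85.4), 'ft': np.float64(3.1), 'fr': np.float64(2.8), 'fz': np.float64(-0.8)}
29.81 -1.42 -1.42 5.1 5.5 2.6
30.11 -1.44 -1.435 5.3 5.2 2.8
30.41 -1.46 -1.449 7.9 6.1 2.1
30.71 -1.48 -1.463 8.5 8.5 1.6
STOP {'t': 30.76, 'a': np.float64(-1.463), 'r': np.float64(85.2), 'ft': np.float64(8.5), 'fr': np.float64(1.9), 'fz': np.float64(-4.8)}
{'t': 31.06, 'a': np.float64(-1.464), 'r': np.float64(85.2), 'ft': np.float64(8.5), 'fr': np.float64(1.2), 'fz': np.float64(-3.8)}
```

Firm contact: the force rises linearly from about -1.42 rad, and +5.5 N at the grip means about 18 N on the block. I'll release now.

Run:
```python
from h import *
arc(-1.435,vel=.03); print(state())
arm.command_gripper(.6); print(state())
p=arm.get_position(); print(arm.move_l([p[0],p[1],.22],vel=.12,threshold=8))
ci=arm.camera_info("wrist"); im=arm.capture("wrist")
for a in (-1.38,-1.43,-1.48): print(a,proj(ci,W(P,grip(a,.138))))
print(proj(ci,W(P,tab(.62,.111))))
cv2.imwrite("pics/w7.png",im); im=arm.capture("side"); cv2.imwrite("pics/s7.png",im)
print(arm.get_clock(),arm.get_force())
```

```text
{'t': 31.33, 'a': np.float64(-1.455), 'r': np.float64(84.6), 'ft': np.float64(0.5), 'fr': np.float64(0.3), 'fz': np.float64(-0.7)}
{'t': 31.71, 'a': np.float64(-1.438), 'r': np.float64(84.9), 'ft': np.float64(0.5), 'fr': np.float64(0.1), 'fz': np.float64(-0.4)}
False
-1.38 [325.63878988 210.6177068 ]
-1.43 [319.87415288 210.77478715]
-1.48 [314.10918479 210.66298627]
[395.36338314 -35.45379042]
32.875 [-0.47464616 -0.18636276 -0.0554598 ]
```

View pics/w7.png

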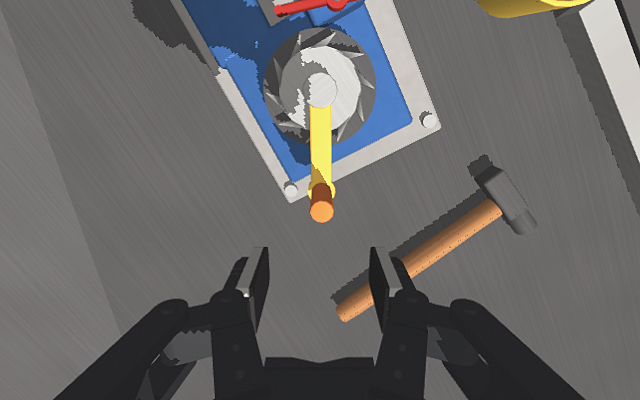

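View pics/s7.png

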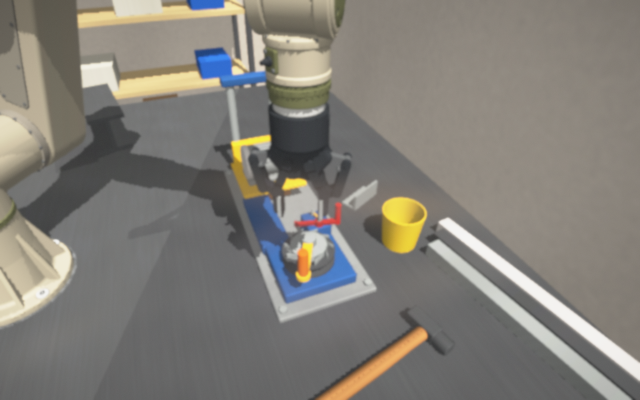

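The pawl is still off in both views and the bystanders look unmoved. The crank reads about -1.42 in the image, but I expected about -1.49 from contact, so I'm checking whether it sprang back.

Run:
```python
from h import *
def orange(im):
    h=cv2.cvtColor(im,cv2.COLOR_BGR2HSV); return h
for f in ("w6","w7"):
    im=cv2.imread(f"pics/{f}.png"); c=im[60:240,250:390]; cv2.imwrite(f"pics/{f}c.png",cv2.resize(c,None,fx=3,fy=3,interpolation=cv2.INTER_CUBIC))
ci=arm.camera_info("wrist")
for z in (.088,.095,.1): print(z,proj(ci,W(P,[0,0,z])))
print(arm.get_position(), state())
for X in ([.07,-.07,.036],[-.07,-.07,.036]): print(proj(ci,W(P,X)))
# fresh line-angle view: arm axis edges
```

```text
0.088 [319.60071597  89.36233001]
0.095 [319.59728614  89.30505808]
0.1 [319.59471893  89.26219052]
[ 0.51096763 -0.25528864  0.21894966] {'t': 32.88, 'a': np.float64(-1.444), 'r': np.float64(84.9), 'ft': np.float64(-0.3), 'fr': np.float64(0.4), 'fz': np.float64(-0.1)}
[414.66193411 121.95541634]
[290.97225913 183.85834069]
```

View pics/w7c.png

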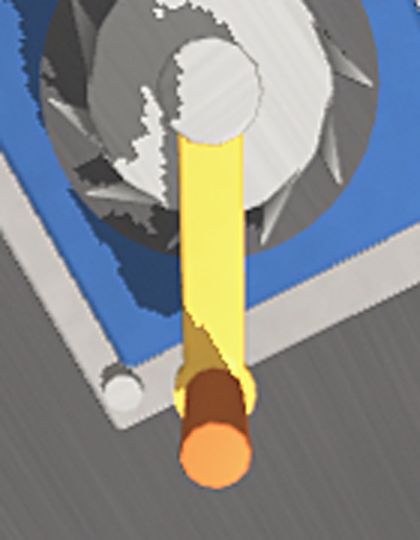

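Two corrections. The left part of the hub is in shadow, so its true centre is about (319.5,90), which matches the fit. I also had a sign wrong: when lowering, the post trails the TCP by the gap, so at stop it stood at -1.464 + 0.03 ≈ -1.43, and the image agrees to about 0.01–0.02 rad. There is plenty of time, so I'll press again gently to confirm the load is still there. A loaded crank should resist up to about 8 N at the same TCP angle.

Run:
```python
from h import *
a=-1.435
print(arc(a,vel=.1,threshold=8)); arm.command_gripper(.29); print(state())
while a>-1.485:
    a=a-.01; arc(a,vel=.02); arm.hold(.05); s=state(); print(round(a,3),s)
    if s['ft']>8: break
arc(-1.435,vel=.03); print(state())
arm.command_gripper(.6)
p=arm.get_position(); arm.move_l([p[0],p[1],.24],vel=.12,threshold=8)
im=arm.capture("wrist"); cv2.imwrite("pics/w8.png",im)
ci=arm.camera_info("wrist")
for a in (-1.40,-1.43): print(a,proj(ci,W(P,grip(a,.138))))
print(state())
```

```text
False
{'t': 34.5, 'a': np.float64(-1.433), 'r': np.float64(85.0), 'ft': np.float64(-0.4), 'fr': np.float64(-0.1), 'fz': np.float64(0.2)}
-1.445 {'t': 34.8, 'a': np.float64(-1.446), 'r': np.float64(85.0), 'ft': np.float64(0.4), 'fr': np.float64(0.1), 'fz': np.float64(0.8)}
-1.455 {'t': 35.1, 'a': np.float64(-1.455), 'r': np.float64(85.0), 'ft': np.float64(-0.4), 'fr': np.float64(0.6), 'fz': np.float64(0.2)}
-1.465 {'t': 35.4, 'a': np.float64(-1.461), 'r': np.float64(85.0), 'ft': np.float64(1.7), 'fr': np.float64(0.4), 'fz': np.float64(-0.4)}
-1.475 {'t': 35.7, 'a': np.float64(-1.463), 'r': np.float64(84.9), 'ft': np.float64(4.8), 'fr': np.float64(-1.6), 'fz': np.float64(-3.2)}
-1.485 {'t': 36.0, 'a': np.float64(-1.462), 'r': np.float64(84.8), 'ft': np.float64(7.9), 'fr': np.float64(-1.3), 'fz': np.float64(-4.3)}
{'t': 36.29, 'a': np.float64(-1.443), 'r': np.float64(85.0), 'ft': np.float64(0.6), 'fr': np.float64(-0.2), 'fz': np.float64(-0.0)}
-1.4 [323.03312667 201.57910961]
-1.43 [319.83608395 201.63680012]
{'t': 37.95, 'a': np.float64(-1.443), 'r': np.float64(85.0), 'ft': np.float64(-0.1), 'fr': np.float64(0.2), 'fz': np.float64(-1.0)}
```

View pics/w8.png

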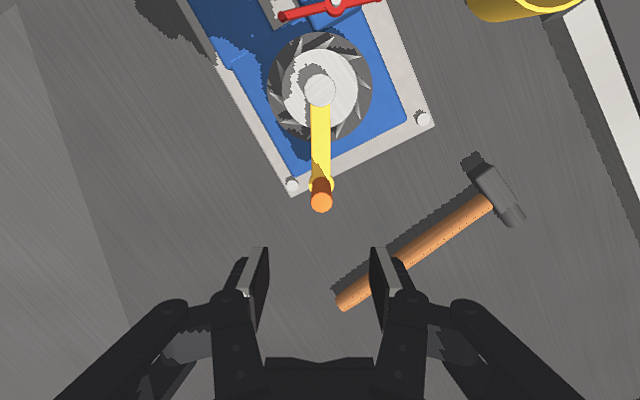

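The crank sat at exactly the same angle (-1.462 TCP) and held up to 7.9 N without moving, so the load is still on the block. The post at (321,201) hasn't moved and the gripper is clear.

Run:
```python
from station import arm
arm.hold(.3); print(arm.get_force()); arm.finish_job(); print(arm.get_clock())
```

```text
[-0.59359378  0.2355192   0.52959098]
the job is handed in; nothing more can be done
the job is handed in; nothing more can be done
```

The platform is down on the packing block, the pawl is off and the gripper is clear; I handed the job in at about 38 s. No verdict is reported back.

- **Winding on:** I turned the crank to about +0.28 rad, at 10–12 N on the grip.
- **Pawl:** I flicked the tab off with about 2 N. The wrist picture showed it at the fully-off position (0.62 rad), and the later pictures still show the pawl clear of the ratchet.
- **Lowering:** The crank went back at a steady 3 N until contact. I stopped at 8.5 N, which puts an estimated 18 N on the block. The crank ended at about -1.43 rad by contact; the picture reads about -1.415.
- **Last checks:** When I pressed the crank again it met the same position and held to 7.9 N without moving, so it had not sprung back. In the final pictures the hammer, pot and offcut looked unmoved, though I did not measure them.
- **A check that disagreed at first:** The crank angle looked about 0.07 rad off after release. That was my sign error for the gap between post and pads; once corrected, the readings agree within 0.02 rad.

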